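# Snap the lid onto the open leaf-sample cup

### The arm

A 6-joint arm with a two-finger parallel gripper is mounted at the origin on a cart in front of the work surface, level with it; the furniture and walls round the work are solid. World frame = base frame: x ahead of the robot, y to its left, z up, the work surface at z = 0. Lengths are in m, angles in rad, forces in N, time in s.
With the tool pointing down it reaches from about 0.425 to 1.125 m from the base axis. Payload 14.9 kg.
Tool frame: the origin (TCP) lies on the centre line of the jaws, within the pads' length; the fingertips stand 25 mm ahead of it and the grasp point (between the pads) lies 6 mm ahead of it; z points along the fingers, y is the line along which they close (so a half turn about z gives the same grasp; the last joint's range is limited). The gripper opens to 91 mm and grips with 3 to 60 N. Pads are 32 mm wide; open, the fingers measure 118 mm over their backs; the gripper's body (76 mm by 178 mm) begins 60 mm behind the grasp point.
Start: joints at [1.097, 0.379, 1.734, -0, 1.028, -0.033], TCP at [0.299, 0.633, 0.216] pointing down, gripper open.
Joint ranges: [-2.77, 2.77], [-0.74, 2.19], [0, 2.66], [-1.06, 4.2], [0.31, 2.87], [-3.08, 3.08]. Speed limits (rad/s): [1.89, 1.89, 2.39, 3.14, 3.14, 3.14].

### API

Orientations are given as a unit quaternion [w, x, y, z].
In Python, from rig import readout, imaging, order, spot_in, regions_of, tip_of gives the robot as it stands.
- The arm moves only by the tool hand_motion, called after "Request:" as a command line: name --pt "numbers of a row" for each row, then --argument value for the rest. Schema: {"type":"object","properties":{"increments":{"type":"array","items":{"type":"array","items":{"type":"number"},"minItems":7,"maxItems":7},"minItems":1,"maxItems":5},"only":{"type":"string"},"quiet":{"type":"boolean"},"lines":{"type":"string"}},"required":["increments"],"additionalProperties":false}. increments is a list of rows, 1 to 5 of them, each of 7 numbers: the finger opening in m, then dx, dy, dz in shares of the most that a row can go, 1 being 62.5 mm, then a rotation vector rx, ry, rz in rad; each row shifts and turns the commanded pose from where the row before left it, along the tool's axes as they then stand; what a row does not reach is not made up. A row lasts 1/8 s, in which the tool goes at most 0.0625 m and 0.188 rad, less where a joint would pass 70% of its speed; a pose out of reach is approached as far as the arm can. The fingers move at their own pace and stop on an object; the grip force is fixed at half the most. Time passes only in rows, so rows that do not move let the fingers close. The tool returns the time, the measured TCP pose, the force, the opening and the grip force at its end. only (a regular expression) keeps the lines of the reply that match it, lines (a string "A,B") keeps lines A to B, and quiet returns only ok. Input that does not fit is refused with a message, and nothing moves.
- readout.read_state(): the state, without advancing time (a new reading comes with each control period).
- imaging.read_camera(name): name is "scene" or "top" or "wrist"; returns (picture, depth): 400x640x3 uint8, red, green, blue; 400x640 float32, m along the optical axis (not along the pixel's ray), 0 where there is no reading.
- imaging.camera_params(name): a dict with "fx", "fy", "cx", "cy" (pixels), "R" (3x3) and "t" (3): a world point X has camera coordinates R X + t. Camera axes: x right, y down, z forward; pixel columns grow to the right and rows downward; lengths in m; the calibration is good to about 2 mm. A picture is of the moment at which its call begins: read the wrist's pose just before it. camera_params takes no time and is no camera call; for the wrist camera it gives the pose at the moment of the call.
- order.finish_job(): hands the job in; it is judged then, once.
Trained networks look in the newest picture that a camera, given by its name, has taken for a name from the list of things; names that differ only in an ending like _2 or _b are one class to them, and where a whole thing is asked for, a point or a joint stands for the part that bears it (a point fixed in the world has none). Each returns a list of dicts, best first, with "conf" (0 to 1); they miss things now and then, are a little off and sometimes report something else, mostly with a low value. They report only what shows in the picture. A call takes as long as a camera call. They do not tell look-alikes from the thing itself.
- spot_in(target, camera): "box" ([left, top, right, bottom] in pixels, round what is visible of it).
- regions_of(target, camera): "region" (400x640 bool, what is visible of it) and "box" ([left, top, right, bottom] in pixels, round what is visible of it).
- tip_of(target, camera): "pixel" ([column, row] in pixels: a listed point, or the origin of a listed thing).
The state is a dict: "time_s": time; "qpos": joint angles; "qd": joint speeds; "tau": joint torques, N m; "tool_pos": TCP position; "tool_rot": TCP orientation; "wrist_force": force on the tool from outside, world axes, zero at the start; "moment": the same for the moment, N m; "finger_gap": finger opening in m; "grasp_force": force on a finger pad.
Only numpy, scipy, OpenCV 4.12 (cv2) and the standard library are available. Lean on these libraries where they do the work, as an engineer would, in place of code of your own. Each camera call takes 0.05 s, during which the arm holds its last target. There are 200 camera calls.

### The job

Close the open leaf-sample cup with the blue snap lid: set the lid loosely and level on the cup's rim and let go of it, so that its clips are free to spread. Then push it straight down from above until it clicks fully home and flush all round, and keep pushing: the program finishes with the fingers still bearing firmly down on the closed cup, which stands upright on the worktop. Leave the cups that are already closed where they stand.

Things in the scene. Friction and masses are not known exactly. Their poses are not given: they have to be found in the camera images.
- open_cup: the one cup without a lid: clear plastic sample cup with green leaf pieces inside, 86 mm high, 50 mm wide, 0.15 kg, loose on the worktop. Origin: centre of its underside, z up along its axis. A rounded clear bead, 3.6 mm thick, 53 mm outer diameter, runs round the outside just below the rim, its middle 83 mm above the underside
- snap_lid: blue round snap lid, 62 mm across, 18 mm high, 0.04 kg, lying loose on the worktop right way up (open side down). Origin: centre of the skirt's lower edge, z up; any yaw fits. A tapered plug inside (31 mm across at its foot, 39 mm from 5 mm up) centres it in the cup's mouth; six sprung clips in the skirt spread 2 mm to pass the cup's bead. Squeezing the skirt blocks the clips
- closed_cup_1: a cup of the same kind already closed with the same blue lid, 62 mm across, 90 mm high, loose; not to be disturbed. Origin: centre of its underside
- closed_cup_2: another closed cup of the same kind, farther back, 62 mm across, 90 mm high, loose; not to be disturbed. Origin: centre of its underside
- cup_rim (a point): centre of the open cup's mouth, on its axis at the height of the rim, 86 mm above the underside; the mouth is 40 mm wide inside
- lid_pad (a point): centre of the raised round pad (23 mm across) on the lid's top, where to push, 18 mm above the lid's origin. Lid loose on the rim: pad about 95 mm above the cup's underside (lid's origin 77 mm); clicked home: 90 mm (origin 72 mm). The push grows to roughly 8 to 12 N in the first 2 to 3 mm, falls away as the clips snap over the bead, then rises hard at the stop
Mind the look-alikes: they are no part of the job. There is more than one size of the snap_lid; the job needs the smallest.

How it is judged:
By the outcome, as a careful person would: the job done as asked, in the order asked, and still so for the second after the job is handed in, while the arm keeps its last pose, push and grip.
It also fails if it takes over 45 s, if anything falls off the work surface, if the arm or the gripper's body presses on something with over 40 N, if the wrist force passes 120 N, or if a joint passes its speed limit or range.

## Working session

There is one attempt and no reset: what is moved stays moved. The work goes in short steps, Python scripts to look and compute and a tool call to move; the robot and the scene stay as the last step left them, time stands still between calls to the robot, and variables do not carry over. Pictures are saved under pics/ and viewed, at most 10 in all, crops included, and the job is handed in when it is done.

```bash
mkdir -p pics
```

Create h.py:
```python
import numpy as np,cv2
from rig import readout, imaging, order, spot_in, regions_of, tip_of
def world(cam,d,mask):
    p=imaging.camera_params(cam); v,u=np.nonzero(mask&(d>0)); z=d[v,u]
    c=np.stack([(u-p['cx'])/p['fx']*z,(v-p['cy'])/p['fy']*z,z],1)
    return (c-np.array(p['t']))@np.array(p['R'])
```

Run:
```python
from h import *
s=readout.read_state();print(s)
for cam in ['top','scene']:
    im,d=imaging.read_camera(cam);cv2.imwrite(f'pics/{cam}0.png',im[:,:,::-1])
    for t in ['open_cup','snap_lid','closed_cup_1']:
        for r in regions_of(t,cam):
            w=world(cam,d,r['region']); 
            if len(w)<20: continue
            zt=np.percentile(w[:,2],95); h=w[w[:,2]>zt-.006]
            print(cam,t,round(r['conf'],2),np.round(r['box']),'z95',zt.round(4),'mid',((h.max(0)+h.min(0))/2).round(4),'ext',np.ptp(h,axis=0).round(3),len(w))
```

```text
{'time_s': 0.0, 'qpos': array([ 1.09672686e+00,  3.79440028e-01,  1.73481136e+00, -3.36292312e-05,
        1.02849307e+00, -3.33202884e-02]), 'qd': array([ 0.00121134,  0.00160411, -0.00222039,  0.001291  , -0.00276388,
        0.00040194]), 'tau': array([ 3.35843586e-03, -7.63704658e+01, -4.34385002e+01,  6.51966431e-02,
        4.22720681e-02, -8.22125344e-05]), 'tool_pos': array([0.298467  , 0.63272063, 0.21555111]), 'tool_rot': array([-1.30605544e-04,  2.18586655e-01,  9.75817371e-01, -5.61084133e-04]), 'wrist_force': array([-0.14069662,  0.40552086, -0.60313801]), 'moment': array([ 0.01908472, -0.0112859 , -0.00720427]), 'grasp_force': 0.0, 'finger_gap': 0.09125793779384668}
top open_cup 0.74 [381. 238. 413. 268.] z95 0.088 mid [ 0.473  -0.4072  0.0864] ext [0.048 0.049 0.009] 615
top snap_lid 0.91 [237. 221. 268. 248.] z95 0.0206 mid [ 0.5097 -0.1142  0.0185] ext [0.06  0.06  0.008] 699
top snap_lid 0.67 [247. 159. 286. 196.] z95 0.0255 mid [ 0.6317 -0.1436  0.0245] ext [0.077 0.078 0.01 ] 1149
top snap_lid 0.57 [267. 270. 306. 307.] z95 0.0255 mid [ 0.4015 -0.1825  0.0238] ext
[... 225 characters left out ...]
t [0.06  0.06  0.007] 775
scene open_cup 0.79 [298. 247. 327. 295.] z95 0.0865 mid [ 0.4702 -0.4087  0.0847] ext [0.051 0.051 0.008] 1047
scene snap_lid 0.79 [224. 211. 258. 241.] z95 0.0243 mid [ 0.3976 -0.1817  0.0224] ext [0.077 0.079 0.008] 836
scene snap_lid 0.76 [261. 184. 283. 204.] z95 0.0191 mid [ 0.5053 -0.1135  0.0174] ext [0.06  0.065 0.008] 405
scene snap_lid 0.56 [305. 174. 339. 199.] z95 0.0243 mid [ 0.6273 -0.1436  0.0221] ext [0.077 0.078 0.007] 523
scene closed_cup_1 0.97 [363. 163. 394. 206.] z95 0.0904 mid [ 0.7234 -0.2535  0.0884] ext [0.061 0.06  0.008] 863
scene closed_cup_1 0.78 [295. 189. 320. 231.] z95 0.0906 mid [ 0.5378 -0.2519  0.0885] ext [0.058 0.06  0.008] 911
```

View pics/top0.png

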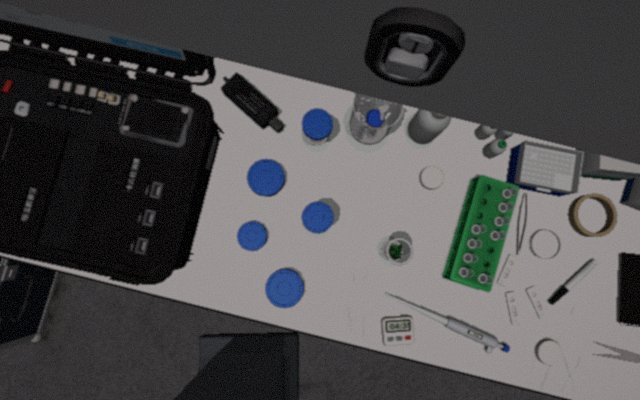

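View pics/scene0.png

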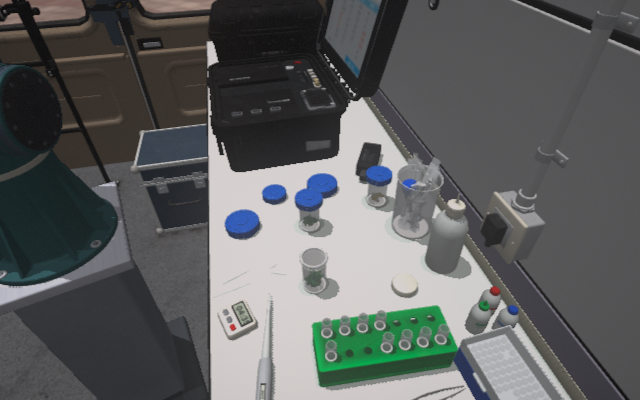

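The job's lid (60 mm) is at px (252,235) in the top picture. The two 77 mm look-alikes are at (266,177) and (285,288), and the open cup is at (396,249). A tall printer stands left of the lid, so I check its height and edge before planning the path.

Add to h.py:
```python
from scipy.spatial.transform import Rotation as Ro
def pose():
    s=readout.read_state(); q=s['tool_rot']; return np.array(s['tool_pos']),Ro.from_quat([q[1],q[2],q[3],q[0]]).as_matrix(),s
def delta(target,yaw=None):
    p,R,s=pose(); print('tool delta',(R.T@(np.array(target)-p)).round(4),'yaw of y',np.arctan2(R[1,1],R[0,1]).round(3),'tilt',R[:,2].round(4))
```

Run:
```python
from h import *
for cam in ['top','scene']:
    im,d=imaging.read_camera(cam)
    w=world(cam,d,d>0); w=w[(w[:,0]>.2)&(w[:,0]<1.0)&(abs(w[:,1])<.8)&(w[:,2]<1)]
    for y0 in np.arange(-.2,.7,.04):
        print(cam,round(y0,2),[ (round(float(np.percentile(q[:,2],98)),2) if len(q:=w[(abs(w[:,1]-y0)<.02)&(abs(w[:,0]-x0)<.03)])>5 else None) for x0 in np.arange(.3,.9,.06)])
delta([.5,.1,.2])
```

```text
top -0.2 [0.0, 0.02, 0.03, 0.0, 0.79, 0.78, 0.01, 0.01, 0.0, 0.0, None]
top -0.16 [0.0, 0.02, 0.03, 0.02, 0.02, 0.77, 0.03, 0.03, 0.04, 0.0, 0.0]
top -0.12 [None, 0.0, 0.0, 0.02, 0.02, 0.75, 0.03, 0.04, 0.04, 0.04, 0.0]
top -0.08 [None, 0.0, 0.0, 0.02, 0.02, 0.73, 0.0, 0.16, 0.26, 0.04, 0.0]
top -0.04 [None, 0.0, 0.0, 0.0, 0.16, 0.17, 0.17, 0.17, 0.25, 0.04, 0.0]
top 0.0 [None, 0.0, 0.16, 0.17, 0.17, 0.16, 0.16, 0.16, 0.24, 0.25, None]
top 0.04 [None, 0.0, 0.17, 0.16, 0.16, 0.16, 0.16, 0.16, 0.22, 0.25, None]
top 0.08 [None, 0.0, 0.17, 0.16, 0.16, 0.16, 0.16, 0.16, 0.2, 0.25, None]
top 0.12 [None, None, 0.17, 0.16, 0.16, 0.16, 0.16, 0.16, 0.18, 0.26, 0.0]
top 0.16 [None, None, 0.16, 0.17, 0.16, 0.16, 0.16, 0.16, 0.17, 0.26, 0.0]
top 0.2 [None, None, 0.0, 0.17, 0.16, 0.17, 0.17, 0.17, 0.16, 0.26, 0.0]
top 0.24 [None, None, 0.0, 0.17, 0.17, 0.17, 0.17, 0.17, 0.16, 0.25, 0.26]
top 0.28 [-0.79, None, 0.0, 0.17, 0.17, 0.17, 0.17, 0.17, 0.16, 0.22, 0.24]
top 0.32 [-0.79, None, 0.0, 0.01, None, 0.17, 0.17, 0.17, 0.16, 0.18, 0.0]
top 0.36 [-0.79, None, None, 0.0, None, None, None, None, None
[... 1775 characters left out ...]
cene 0.4 [-0.79, None, None, 0.16, 0.17, 0.17, 0.17, None, None, None, None]
scene 0.44 [-0.79, None, None, 0.0, None, None, None, None, None, None, None]
scene 0.48 [-0.79, None, None, 0.0, None, None, None, None, None, None, None]
scene 0.52 [0.34, None, None, 0.0, None, None, None, None, None, None, None]
scene 0.56 [0.34, -0.79, None, None, 0.0, None, None, None, None, None, None]
scene 0.6 [0.34, -0.79, None, None, 0.0, None, None, None, None, None, None]
scene 0.64 [0.33, 0.31, None, None, 0.0, None, None, None, None, None, None]
scene 0.68 [0.31, 0.32, None, None, None, None, None, None, 0.07, 0.15, 0.2]
tool delta [-0.4095 -0.3962  0.0162] yaw of y 1.13 tilt [-0.e+00 -1.e-04 -1.e+00]
```

Careful with the scale: shifts go in shares of 62.5 mm. That gives: -0.06 m is -0.96, -0.012 m is -0.192.

Request:
hand_motion --pt "0.091 -0.96 -0.224 -0.192 0 0 0.09" --pt "0.091 -0.96 -0.224 -0.192 0 0 0.09" --pt "0.091 -0.96 -0.224 -0.192 0 0 0.09" --pt "0.091 -0.96 -0.224 -0.192 0 0 0.09" --pt "0.091 -0.96 -0.224 -0.192 0 0 0.09"

```text
time_s: 1.12
tool_pos: [0.5006, 0.4029, 0.2765]
tool_rot: [0.0, 0.432, 0.902, 0.0]
wrist_force: [1.0, 0.1, 0.2]
finger_gap: 0.0909
grasp_force: 0.0
```

Request:
hand_motion --pt "0.091 -0.88 -0.224 0 0 0 0.09" --pt "0.091 -0.88 -0.224 0 0 0 0.09" --pt "0.091 -0.88 -0.224 0 0 0 0.09" --pt "0.091 -0.88 -0.224 0 0 0 0.09" --pt "0.091 -0.88 -0.224 0 0 0 0.09"

```text
time_s: 1.75
tool_pos: [0.5696, 0.13, 0.2761]
tool_rot: [0.0, 0.622, 0.783, 0.0]
wrist_force: [0.7, 0.2, -0.2]
finger_gap: 0.0912
grasp_force: 0.0
```

Request:
hand_motion --pt "0.091 -0.8 -0.224 0 0 0 0.09" --pt "0.091 -0.8 -0.224 0 0 0 0.09" --pt "0.091 -0.8 -0.224 0 0 0 0.09" --pt "0.091 -0.8 -0.224 0 0 0 0.09" --pt "0.091 -0.8 -0.224 0 0 0 0.09"

```text
time_s: 2.38
tool_pos: [0.5118, -0.1209, 0.2762]
tool_rot: [0.0, 0.781, 0.624, 0.0]
wrist_force: [0.0, -0.3, 0.5]
finger_gap: 0.0907
grasp_force: 0.0
```

Add to h.py:
```python
def seek(t,cam,name=None):
    im,d=imaging.read_camera(cam)
    if name: cv2.imwrite(f'pics/{name}.png',im[:,:,::-1])
    for r in regions_of(t,cam):
        w=world(cam,d,r['region'])
        if len(w)<20: continue
        zt=np.percentile(w[:,2],95); h=w[abs(w[:,2]-zt)<.006]
        c,rad=cv2.minEnclosingCircle(h[:,:2].astype(np.float32))
        print(t,cam,round(r['conf'],2),np.round(r['box']),'z95',zt.round(4),'mid',((np.percentile(h,99.5,axis=0)+np.percentile(h,.5,axis=0))/2).round(4),'circ',np.round(c,4),round(rad*2,4))
    return im,d
```

Run:
```python
from h import *
delta([.5075,-.114,.2]);p,R,s=pose();print(p,s['qpos'].round(3))
im,d=seek('snap_lid','wrist','w1')
w=world('wrist',d,d>0); w=w[(w[:,2]>.1)&(w[:,2]<.2)&(w[:,0]>.35)&(w[:,0]<.7)]
for x in np.arange(.4,.7,.04):
  q=w[abs(w[:,0]-x)<.02]
  if len(q): print('edge',round(x,2),q[:,1].min().round(3))
```

```text
tool delta [ 0.0057 -0.0057  0.0762] yaw of y -0.223 tilt [ 5.e-04 -2.e-04 -1.e+00]
[ 0.51179956 -0.12085582  0.27616967] [-0.276  0.028  2.044 -0.     1.07  -0.053]
snap_lid wrist 0.96 [286. 135. 338. 186.] z95 0.0179 mid [ 0.5062 -0.1148  0.0164] circ [ 0.5061 -0.1151] 0.0618
snap_lid wrist 0.87 [383. 128. 449. 197.] z95 0.0227 mid [ 0.6284 -0.1443  0.0209] circ [ 0.6286 -0.1445] 0.0795
snap_lid wrist 0.63 [220. 195. 277. 257.] z95 0.023 mid [ 0.4057 -0.1815  0.021 ] circ [ 0.3981 -0.182 ] 0.0789
edge 0.44 -0.005
edge 0.48 -0.014
edge 0.52 -0.023
edge 0.56 -0.033
edge 0.6 -0.043
edge 0.64 -0.053
edge 0.68 -0.064
```

The lid measures 61.8 mm, at (0.506, −0.115) with its top at 18 mm, which all matches the description. The printer edge is 92 mm away, so I can descend.

Run:
```python
from h import *
delta([.5062,-.115,.03])
```

```text
tool delta [ 0.0063 -0.0063  0.2461] yaw of y -0.226 tilt [-1.e-04 -5.e-04 -1.e+00]
```

Request:
hand_motion --pt "0.085 0.112 -0.112 0.8 0 0 0" --pt "0.085 0 0 0.8 0 0 0" --pt "0.085 0 0 0.8 0 0 0" --pt "0.085 0 0 0.64 0 0 0" --pt "0.085 0 0 0.32 0 0 0"

```text
time_s: 3.1
tool_pos: [0.5063, -0.1101, 0.0639]
tool_rot: [-0.001, 0.78, 0.626, -0.001]
wrist_force: [0.8, -0.4, 1.0]
finger_gap: 0.0851
grasp_force: 0.0
```

Run:
```python
from h import *
delta([.5062,-.115,.03])
```

```text
tool delta [-0.0048  0.001   0.0339] yaw of y -0.219 tilt [-2.2e-03  7.0e-04 -1.0e+00]
```

Request:
hand_motion --pt "0.085 0 0 0 0 0 0" --pt "0.085 0 0 0 0 0 0"

```text
time_s: 3.35
tool_pos: [0.5078, -0.1108, 0.0669]
tool_rot: [0.0, 0.78, 0.625, 0.0]
wrist_force: [0.4, -0.5, 0.3]
finger_gap: 0.0852
grasp_force: 0.0
```

Run:
```python
from h import *
delta([.5062,-.115,.03])
```

```text
tool delta [-0.0044 -0.0007  0.0369] yaw of y -0.219 tilt [ 1.e-03 -2.e-04 -1.e+00]
```

The previous call had lag in pose. Fine. Correct.

Scaled: 0.02 m is 0.32, 0.013 m is 0.208.

Request:
hand_motion --pt "0.085 -0.0704 -0.008 0.32 0 0 0" --pt "0.085 0 0 0.208 0 0 0" --pt "0.085 0 0 0.064 0 0 0" --pt "0.085 0 0 0 0 0 0" --pt "0.085 0 0 0 0 0 0"

```text
time_s: 3.98
tool_pos: [0.506, -0.1152, 0.0295]
tool_rot: [0.0, 0.78, 0.625, 0.0]
wrist_force: [-0.5, 0.6, -0.4]
finger_gap: 0.085
grasp_force: 0.0
```

Run:
```python
from h import *
delta([.5062,-.115,.03])
```

```text
tool delta [ 0.0002  0.0002 -0.0005] yaw of y -0.22 tilt [ 7.e-04 -2.e-04 -1.e+00]
```

Request:
hand_motion --pt "0.055 0 0 0 0 0 0" --pt "0.055 0 0 0 0 0 0" --pt "0.055 0 0 0 0 0 0" --pt "0.055 0 0 0 0 0 0" --pt "0.055 0 0 0 0 0 0"

```text
time_s: 4.6
tool_pos: [0.5056, -0.1151, 0.029]
tool_rot: [-0.0, 0.78, 0.625, -0.0]
wrist_force: [0.5, 0.2, -0.5]
finger_gap: 0.055
grasp_force: 0.0
```

Request:
hand_motion --pt "0.055 0 0 -0.32 0 0 0" --pt "0.055 0 0 -0.8 0 0 0" --pt "0.055 0 0 -0.8 0 0 0" --pt "0.055 0 0 -0.8 0 0 0" --pt "0.055 0 0 0 0 0 0"

```text
time_s: 5.22
tool_pos: [0.5076, -0.1157, 0.2026]
tool_rot: [0.003, 0.78, 0.625, 0.002]
wrist_force: [-0.2, 0.4, -0.0]
finger_gap: 0.0553
grasp_force: 0.0
```

Run:
```python
from h import *
delta([.4715,-.408,.2])
seek('open_cup','wrist');seek('open_cup','scene');seek('open_cup','top')
seek('snap_lid','wrist','w2')
```

```text
tool delta [-0.2932  0.0286  0.0029] yaw of y -0.22 tilt [ 0.0062 -0.0017 -1.    ]
open_cup scene 0.82 [299. 250. 324. 295.] z95 0.0865 mid [ 0.471  -0.409   0.0846] circ [ 0.471  -0.4094] 0.0529
open_cup top 0.88 [381. 236. 411. 266.] z95 0.0878 mid [ 0.474  -0.4082  0.0865] circ [ 0.4742 -0.4078] 0.0529
snap_lid wrist 0.97 [290. 147. 351. 207.] z95 0.0183 mid [ 0.5074 -0.1135  0.0166] circ [ 0.5075 -0.1135] 0.0621
snap_lid wrist 0.78 [403. 136. 488. 217.] z95 0.0232 mid [ 0.6293 -0.1424  0.0211] circ [ 0.6297 -0.143 ] 0.0798
snap_lid wrist 0.61 [206. 216. 277. 262.] z95 0.0228 mid [ 0.404  -0.1677  0.0202] circ [ 0.4053 -0.172 ] 0.0762
```

Run:
```python
import cv2
a=cv2.imread('pics/w1.png')[80:240,160:480];b=cv2.imread('pics/w2.png')
cv2.imwrite('pics/w2c.png',b)
```

```text
(no output)
```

View pics/w2.png

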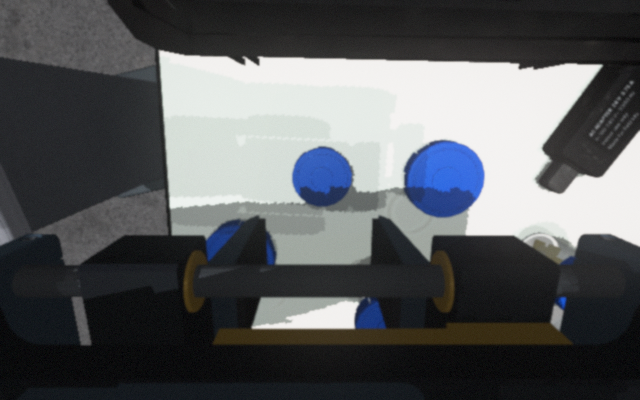

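The lid is still on the table at (322,176). The jaws closed to 55 mm without touching it. I'll check where the fingertips really are relative to the TCP.

Request:
hand_motion --pt "0.055 0 0 0 0 0 0" --pt "0.055 0 0 0 0 0 0"

```text
time_s: 5.88
tool_pos: [0.5055, -0.1151, 0.1988]
tool_rot: [-0.0, 0.78, 0.625, -0.0]
wrist_force: [0.8, 0.4, -0.3]
finger_gap: 0.0546
grasp_force: 0.0
```

Run:
```python
from h import *
p,R,s=pose();c=imaging.camera_params('wrist')
im,d=imaging.read_camera('wrist')
def px(X):
    q=c['R']@X+c['t'];return np.round([q[0]/q[2]*c['fx']+c['cx'],q[1]/q[2]*c['fy']+c['cy'],q[2]],3)
for n,o in dict(tipL=[0,-.0275,.025],tipR=[0,.0275,.025],tipLw=[.016,-.0275,.025],tcpL=[0,-.0275,0]).items(): print(n,px(p+R@np.array(o)))
print('lid',px(np.array([.5062,-.115,.018])))
# finger points in tool frame
w=(world('wrist',d,(d>0)&(d<.4))-p)@R
f=w[(abs(w[:,1])<.06)&(w[:,2]>-.03)&(w[:,2]<.06)]
print(len(f), f.min(0),f.max(0))
for a,b in [(-.06,-.02),(.02,.06)]:
    g=f[(f[:,1]>a)&(f[:,1]<b)]; print(len(g),np.percentile(g,[1,99],axis=0).round(4) if len(g) else '')
```

```text
tipL [2.73300e+02 2.32171e+02 2.05000e-01]
tipR [3.66306e+02 2.32168e+02 2.05000e-01]
tipLw [2.72386e+02 2.06145e+02 2.01000e-01]
tcpL [2.67236e+02 2.48800e+02 1.80000e-01]
lid [319.916 179.302   0.355]
14307 [-0.01626631 -0.05999443 -0.02999941] [0.12938805 0.05998778 0.04891212]
5007 [[-0.0037 -0.0595 -0.0285]
 [ 0.1288 -0.0205  0.0457]]
5159 [[-0.0032  0.0205 -0.0285]
 [ 0.1288  0.0595  0.047 ]]
```

Scaled: 0.05 m is 0.8, 0.02 m is 0.32.

Request:
hand_motion --pt "0.085 0 0 0 0 0 0" --pt "0.085 0 0 0.8 0 0 0" --pt "0.085 0 0 0.8 0 0 0" --pt "0.085 0 0 0.32 0 0 0" --pt "0.085 0 0 0 0 0 0"

```text
time_s: 6.55
tool_pos: [0.5047, -0.1149, 0.0778]
tool_rot: [-0.001, 0.78, 0.625, -0.001]
wrist_force: [0.4, -0.5, 0.3]
finger_gap: 0.0851
grasp_force: 0.0
```

Run:
```python
from h import *
seek('snap_lid','wrist','w3'); delta([.5065,-.1145,.03])
```

```text
snap_lid wrist 0.88 [441. 151. 569. 263.] z95 0.0251 mid [ 0.6306 -0.1378  0.0228] circ [ 0.6313 -0.1425] 0.0799
snap_lid wrist 0.85 [277. 164. 367. 252.] z95 0.0197 mid [ 0.5089 -0.1134  0.018 ] circ [ 0.5088 -0.1139] 0.062
tool delta [0.0008 0.0002 0.0497] yaw of y -0.22 tilt [ 7.e-04 -2.e-04 -1.e+00]
```

Request:
hand_motion --pt "0.085 0.0128 0.016 0.4 0 0 0" --pt "0.085 0 0 0.32 0 0 0" --pt "0.085 0 0 0.064 0 0 0" --pt "0.085 0 0 0 0 0 0" --pt "0.06 0 0 0 0 0 0"

```text
time_s: 7.28
tool_pos: [0.5075, -0.1148, 0.0311]
tool_rot: [0.001, 0.78, 0.625, 0.0]
wrist_force: [-0.2, 1.0, -0.8]
finger_gap: 0.0775
grasp_force: 0.0
```

Request:
hand_motion --pt "0.03 0 0 0 0 0 0" --pt "0.03 0 0 0 0 0 0" --pt "0.03 0 0 0 0 0 0" --pt "0.03 0 0 0 0 0 0"

```text
time_s: 7.78
tool_pos: [0.5067, -0.1146, 0.03]
tool_rot: [-0.0, 0.78, 0.625, -0.0]
wrist_force: [0.8, -0.1, -0.6]
finger_gap: 0.0378
grasp_force: 0.0
```

Run:
```python
from h import *
im,d=seek('snap_lid','wrist','w4')
a,_=imaging.read_camera('scene')
a=cv2.resize(a[140:260,200:360],(640,480),interpolation=cv2.INTER_CUBIC)
b=cv2.resize(im,(0,0),fx=.8,fy=.8)
cv2.imwrite('pics/s4.png',a[:,:,::-1]); print(readout.read_state()['finger_gap'])
```

```text
snap_lid wrist 0.88 [465. 165. 624. 306.] z95 0.0227 mid [ 0.6307 -0.1419  0.0204] circ [ 0.6298 -0.1423] 0.0804
snap_lid wrist 0.87 [266. 180. 371. 264.] z95 0.0179 mid [ 0.5099 -0.1076  0.0157] circ [ 0.5082 -0.1094] 0.0588
snap_lid wrist 0.62 [117. 334. 128. 345.] z95 0.0219 mid [ 0.3786 -0.1495  0.0205] circ [ 0.3785 -0.1484] 0.0102
0.030300495885111293
```

View pics/w4.png

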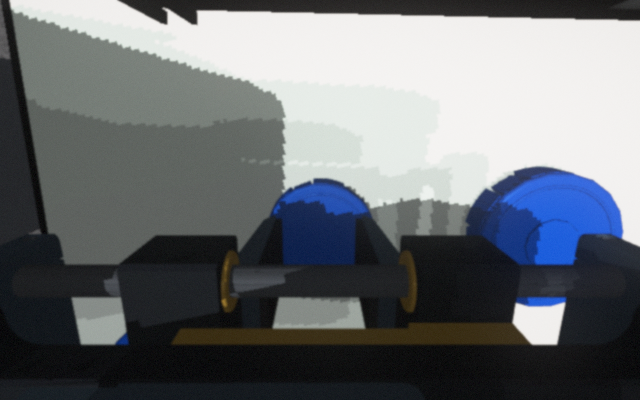

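View pics/s4.png

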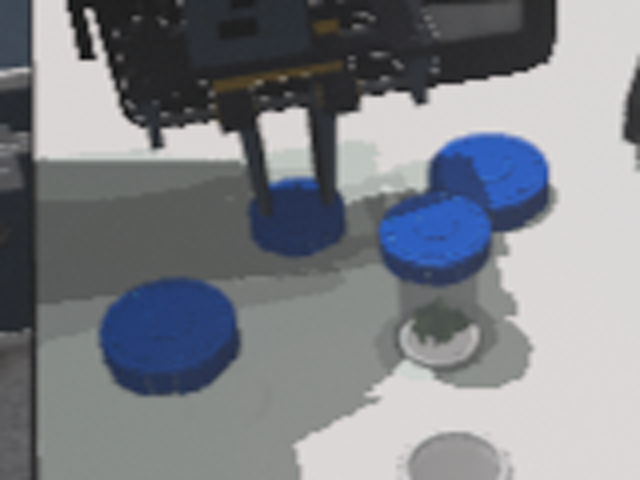

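The jaws closed above the lid, and the picture shows the fingertips standing over its top. I'll measure the real tip height from depth.

Run:
```python
from h import *
p,R,s=pose(); print(p)
im,d=imaging.read_camera('scene')
for c in (265,267,281,283):
    for r in range(182,198,2):
        m=np.zeros_like(d,bool);m[r,c]=1
        w=world('scene',d,m)
        if len(w): print(c,r,im[r,c],w[0].round(3),((w[0]-p)@R).round(3))
```

```text
[ 0.50671387 -0.11457145  0.02992948]
265 182 [43 45 48] [ 0.484 -0.126  0.064] [-0.016 -0.019 -0.034]
265 184 [45 47 53] [ 0.484 -0.125  0.057] [-0.015 -0.02  -0.027]
265 186 [46 50 55] [ 0.483 -0.127  0.053] [-0.018 -0.021 -0.023]
265 188 [47 52 56] [ 0.483 -0.125  0.045] [-0.015 -0.021 -0.015]
265 190 [48 52 57] [ 0.482 -0.126  0.04 ] [-0.017 -0.022 -0.01 ]
265 192 [47 52 63] [ 0.481 -0.126  0.034] [-0.017 -0.023 -0.004]
265 194 [41 52 80] [ 0.483 -0.116  0.019] [-0.006 -0.023  0.011]
265 196 [38 49 78] [ 0.481 -0.121  0.017] [-0.012 -0.024  0.013]
267 182 [151 155 151] [ 0.512 -0.052  0.002] [ 0.063 -0.008  0.028]
267 184 [136 140 137] [ 0.51  -0.058  0.   ] [ 0.056 -0.009  0.03 ]
267 186 [ 53  76 129] [ 0.501 -0.085  0.016] [ 0.027 -0.012  0.014]
267 188 [40 43 53] [ 0.497 -0.094  0.017] [ 0.018 -0.014  0.013]
267 190 [42 46 54] [ 0.486 -0.127  0.038] [-0.016 -0.017 -0.008]
267 192 [42 44 47] [ 0.486 -0.126  0.032] [-0.016 -0.018 -0.002]
267 194 [41 49 74] [ 0.488 -0.117  0.018] [-0.006 -0.018  0.012]
267 196 [39 51 80] [ 0.485 -0.125  0.019] [-0.015 -0.019  0.011]
281 182 [48 5
[... 326 characters left out ...]
 79] [ 0.523 -0.125  0.016] [-0.007  0.018  0.014]
281 194 [42 52 81] [ 0.519 -0.134  0.018] [-0.016  0.016  0.012]
281 196 [41 52 80] [ 0.516 -0.142  0.018] [-0.024  0.015  0.012]
283 182 [92 97 98] [ 0.526 -0.137  0.056] [-0.018  0.024 -0.026]
283 184 [92 97 99] [ 0.527 -0.133  0.046] [-0.014  0.024 -0.016]
283 186 [91 96 98] [ 0.525 -0.138  0.044] [-0.019  0.023 -0.014]
283 188 [47 52 64] [ 0.526 -0.134  0.034] [-0.014  0.023 -0.004]
283 190 [45 52 73] [ 0.53  -0.12   0.016] [-0.     0.024  0.014]
283 192 [40 51 81] [ 0.526 -0.132  0.02 ] [-0.013  0.022  0.01 ]
283 194 [42 52 80] [ 0.524 -0.136  0.018] [-0.017  0.021  0.012]
283 196 [41 53 83] [ 0.522 -0.14   0.015] [-0.022  0.02   0.015]
```

The real fingertips end at about TCP height (z ≈ 0.028 with TCP at 0.030), not 25 mm ahead of it. I reopen and go about 20 mm lower, watching the force.

Request:
hand_motion --pt "0.085 0 0 -0.08 0 0 0" --pt "0.085 0 0 0 0 0 0" --pt "0.085 0 0 0 0 0 0" --pt "0.085 0 0 0 0 0 0" --pt "0.085 0 0 0 0 0 0"

```text
time_s: 8.6
tool_pos: [0.5067, -0.1146, 0.0349]
tool_rot: [-0.0, 0.78, 0.625, -0.0]
wrist_force: [-0.0, -0.8, -0.2]
finger_gap: 0.0769
grasp_force: 0.0
```

Request:
hand_motion --pt "0.085 0 0 0.16 0 0 0" --pt "0.085 0 0 0.128 0 0 0" --pt "0.085 0 0 0.08 0 0 0" --pt "0.085 0 0 0.048 0 0 0" --pt "0.085 0 0 0 0 0 0"

```text
time_s: 9.22
tool_pos: [0.5067, -0.1146, 0.0088]
tool_rot: [-0.0, 0.78, 0.625, -0.0]
wrist_force: [0.2, -0.0, 0.2]
finger_gap: 0.0852
grasp_force: 0.0
```

Request:
hand_motion --pt "0.05 0 0 0 0 0 0" --pt "0.05 0 0 0 0 0 0" --pt "0.05 0 0 0 0 0 0" --pt "0.05 0 0 0 0 0 0"

```text
time_s: 9.72
tool_pos: [0.5069, -0.1146, 0.0091]
tool_rot: [0.0, 0.78, 0.625, 0.0]
wrist_force: [0.3, -0.4, 2.6]
finger_gap: 0.0604
grasp_force: 30.0
```

Request:
hand_motion --pt "0.05 0 0 -0.48 0 0 0" --pt "0.05 0 0 -0.96 0 0 0" --pt "0.05 0 0 -0.96 0 0 0" --pt "0.05 0 0 -0.48 0 0 0" --pt "0.05 0 0 0 0 0 0"

```text
time_s: 10.35
tool_pos: [0.508, -0.1149, 0.1913]
tool_rot: [0.002, 0.78, 0.625, 0.001]
wrist_force: [-0.7, 0.1, -1.0]
finger_gap: 0.0603
grasp_force: 30.0
```

Run:
```python
from h import *
delta([.4725,-.4085,.15])
im,d=seek('snap_lid','wrist','w5')
seek('snap_lid','scene')
```

```text
tool delta [-0.2943  0.0292  0.0415] yaw of y -0.22 tilt [ 0.0043 -0.0012 -1.    ]
snap_lid wrist 0.95 [399. 138. 485. 219.] z95 0.0193 mid [ 0.6268 -0.1417  0.0171] circ [ 0.6272 -0.1422] 0.0795
snap_lid wrist 0.89 [252. 186. 378. 307.] z95 0.197 mid [ 0.5062 -0.1128  0.1949] circ [ 0.506  -0.1133] 0.0626
snap_lid wrist 0.55 [197. 219. 236. 262.] z95 0.0202 mid [ 0.3843 -0.1555  0.0175] circ [ 0.3846 -0.157 ] 0.0535
snap_lid scene 0.95 [250. 124. 278. 145.] z95 0.1981 mid [ 0.5043 -0.114   0.1957] circ [ 0.5039 -0.1133] 0.0637
snap_lid scene 0.81 [304. 178. 336. 196.] z95 0.0243 mid [ 0.6283 -0.146   0.022 ] circ [ 0.6293 -0.1446] 0.08
snap_lid scene 0.8 [225. 212. 259. 243.] z95 0.0243 mid [ 0.3972 -0.1824  0.0223] circ [ 0.3976 -0.1815] 0.0789
```

The lid is held level (62.6 mm, top at z 0.197) and clear of everything. Next I carry it over the cup.

Request:
hand_motion --pt "0.05 -0.48 0.08 0 0 0 0" --pt "0.05 -0.96 0.08 0 0 0 0" --pt "0.05 -0.96 0.08 0 0 0 0" --pt "0.05 -0.96 0.08 0 0 0 0" --pt "0.05 -0.96 0.096 0 0 0 0"

```text
time_s: 11.18
tool_pos: [0.4722, -0.3853, 0.1874]
tool_rot: [-0.001, 0.781, 0.625, -0.0]
wrist_force: [1.2, 0.3, -0.1]
finger_gap: 0.0603
grasp_force: 30.0
```

Request:
hand_motion --pt "0.05 -0.384 0.048 0.32 0 0 0" --pt "0.05 0 0 0.32 0 0 0" --pt "0.05 0 0 0 0 0 0" --pt "0.05 0 0 0 0 0 0"

```text
time_s: 11.68
tool_pos: [0.4711, -0.4067, 0.1489]
tool_rot: [-0.0, 0.78, 0.626, -0.0]
wrist_force: [0.0, -0.2, 0.2]
finger_gap: 0.0605
grasp_force: 30.0
```

Run:
```python
from h import *
delta([.4725,-.4085,.12])
for c in ('scene','top','wrist'):
    seek('snap_lid',c,'x'+c); seek('open_cup',c)
delta([.4725,-.4085,.12]); p,R,s=pose();print(p)
```

```text
tool delta [-0.0014  0.0017  0.0289] yaw of y -0.219 tilt [-5.e-04  5.e-04 -1.e+00]
snap_lid scene 0.94 [294. 220. 328. 249.] z95 0.1586 mid [ 0.4694 -0.4065  0.1562] circ [ 0.4678 -0.4064] 0.0651
snap_lid scene 0.8 [225. 210. 261. 243.] z95 0.0242 mid [ 0.3975 -0.1831  0.022 ] circ [ 0.3984 -0.1817] 0.0807
open_cup scene 0.67 [298. 249. 330. 293.] z95 0.0865 mid [ 0.4706 -0.4095  0.0849] circ [ 0.4706 -0.4086] 0.0531
snap_lid top 0.71 [263. 271. 307. 306.] z95 0.0254 mid [ 0.4007 -0.1816  0.0232] circ [ 0.4008 -0.1819] 0.0786
snap_lid top 0.59 [246. 160. 283. 195.] z95 0.0256 mid [ 0.6317 -0.1428  0.0236] circ [ 0.632  -0.1429] 0.0795
open_cup top 0.55 [382. 239. 392. 257.] z95 0.0901 mid [ 0.4867 -0.388   0.0858] circ [ 0.4867 -0.3882] 0.0201
snap_lid wrist 0.57 [258. 184. 380. 306.] z95 0.1577 mid [ 0.4712 -0.406   0.1556] circ [ 0.4704 -0.4064] 0.062
open_cup wrist 0.63 [287. 162. 358. 202.] z95 0.0862 mid [ 0.4751 -0.3923  0.0845] circ [ 0.475  -0.3964] 0.047
tool delta [-0.0003  0.0017  0.029 ] yaw of y -0.22 tilt [ 0. -0. -1.]
[ 0.47089308 -0.40779375  0.14901869]
```

Scaled: -0.0019 m is -0.0304, 0.0018 m is 0.0288.

Request:
hand_motion --pt "0.05 -0.0304 0.0288 0 0 0 0" --pt "0.05 0 0 0 0 0 0"

```text
time_s: 12.52
tool_pos: [0.4724, -0.4103, 0.149]
tool_rot: [0.0, 0.78, 0.625, -0.0]
wrist_force: [0.3, 0.7, -0.3]
finger_gap: 0.0601
grasp_force: 30.0
```

Run:
```python
from h import *
from scipy.optimize import least_squares
im,d=imaging.read_camera('wrist');p,R,s=pose();print(p)
w=world('wrist',d,d>0);w=w[(np.hypot(w[:,0]-.472,w[:,1]+.408)<.04)&(w[:,2]>.06)&(w[:,2]<.1)]
print(len(w)); 
h=w[w[:,2]>.078]
# outer boundary of rim: farthest point per direction
c=np.array([.472,-.4085])
for _ in range(4):
    v=h[:,:2]-c;a=np.arctan2(v[:,1],v[:,0]);r=np.hypot(*v.T);b=np.floor(a/.1)
    e=np.array([h[b==k][np.argsort(r[b==k])[-min(3,(b==k).sum()):],:2].mean(0) for k in np.unique(b)])
    f=least_squares(lambda c:np.hypot(*(e-c).T)-.0262,c,loss='soft_l1',f_scale=.001);c=f.x
print('cup',c.round(4),'rms',np.sqrt(np.mean(f.fun**2)).round(4),len(e))
print(np.histogram(w[:,2],8))
```

```text
[ 0.47230217 -0.41018065  0.1489744 ]
616
cup [ 0.4715 -0.4078] rms 0.0001 26
(array([ 16,   3,   0,   0,   0,   0, 207, 390]), array([0.06002577, 0.06348964, 0.06695351, 0.07041738, 0.07388125,
       0.07734513, 0.080809  , 0.08427287, 0.08773674]))
```

View pics/xwrist.png

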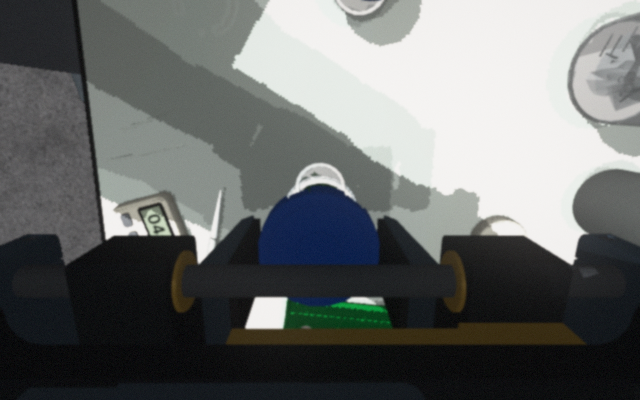

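The lid is at (320,245) and the cup rim shows behind it at (320,180). The two are within about 1 mm of each other, so I descend to just above contact.

Scaled: 0.009 m is 0.144, -0.0006 m is -0.0096.

Request:
hand_motion --pt "0.05 0.008 -0.0096 0.4 0 0 0" --pt "0.05 0 0 0.32 0 0 0" --pt "0.05 0 0 0.144 0 0 0" --pt "0.05 0 0 0 0 0 0" --pt "0.05 0 0 0 0 0 0"

```text
time_s: 13.2
tool_pos: [0.4721, -0.4097, 0.0956]
tool_rot: [0.0, 0.78, 0.625, 0.0]
wrist_force: [0.7, -0.4, -0.8]
finger_gap: 0.0603
grasp_force: 30.0
```

Request:
hand_motion --pt "0.05 0 0 0.048 0 0 0" --pt "0.05 0 0 0.032 0 0 0" --pt "0.05 0 0 0.016 0 0 0" --pt "0.05 0 0 0 0 0 0"

```text
time_s: 13.7
tool_pos: [0.4717, -0.4094, 0.0889]
tool_rot: [-0.0, 0.78, 0.625, -0.0]
wrist_force: [0.1, 1.0, -0.6]
finger_gap: 0.0605
grasp_force: 30.0
```

Request:
hand_motion --pt "0.05 0 0 0.016 0 0 0" --pt "0.05 0 0 0 0 0 0"

```text
time_s: 13.95
tool_pos: [0.4717, -0.4094, 0.0879]
tool_rot: [-0.0, 0.78, 0.625, -0.0]
wrist_force: [-0.2, 1.5, 0.5]
finger_gap: 0.0601
grasp_force: 30.0
```

Scaled: 0.001 m is 0.016.

Request:
hand_motion --pt "0.05 0 0 0.016 0 0 0" --pt "0.05 0 0 0 0 0 0"

```text
time_s: 14.2
tool_pos: [0.4717, -0.4094, 0.0869]
tool_rot: [-0.0, 0.78, 0.625, -0.0]
wrist_force: [-0.3, 0.3, -0.1]
finger_gap: 0.0604
grasp_force: 30.0
```

Request:
hand_motion --pt "0.05 0 0 0.0112 0 0 0" --pt "0.05 0 0 0 0 0 0"

```text
time_s: 14.45
tool_pos: [0.4719, -0.4095, 0.0864]
tool_rot: [0.0, 0.78, 0.625, 0.0]
wrist_force: [0.9, -0.2, 0.5]
finger_gap: 0.0606
grasp_force: 30.0
```

Request:
hand_motion --pt "0.05 0 0 0.0096 0 0 0" --pt "0.05 0 0 0 0 0 0"

```text
time_s: 14.7
tool_pos: [0.472, -0.4097, 0.0861]
tool_rot: [0.0, 0.78, 0.625, 0.0]
wrist_force: [-0.0, 0.4, 4.7]
finger_gap: 0.0604
grasp_force: 30.0
```

Request:
hand_motion --pt "0.085 0 0 0 0 0 0" --pt "0.085 0 0 0 0 0 0" --pt "0.085 0 0 0 0 0 0"

```text
time_s: 15.08
tool_pos: [0.4717, -0.4093, 0.0855]
tool_rot: [-0.0, 0.78, 0.625, -0.0]
wrist_force: [-0.4, 0.5, 0.1]
finger_gap: 0.0848
grasp_force: 0.0
```

Request:
hand_motion --pt "0.085 0 0 -0.32 0 0 0" --pt "0.085 0 0 -0.64 0 0 0" --pt "0.085 0 0 -0.32 0 0 0" --pt "0.085 0 0 0 0 0 0"

```text
time_s: 15.58
tool_pos: [0.4725, -0.4101, 0.1677]
tool_rot: [0.002, 0.78, 0.625, 0.0]
wrist_force: [0.5, -0.1, -1.1]
finger_gap: 0.0853
grasp_force: 0.0
```

Run:
```python
from h import *
p,R,s=pose();print(p)
im,d=seek('snap_lid','wrist','w6');seek('snap_lid','scene')
w=world('wrist',d,d>0);w=w[(np.hypot(w[:,0]-.472,w[:,1]+.408)<.028)&(w[:,2]>.08)&(w[:,2]<.11)]
A=np.c_[w[:,:2]-[.472,-.408],np.ones(len(w))];print('plane',np.linalg.lstsq(A,w[:,2],rcond=None)[0].round(4),len(w))
delta([.472,-.408,.1])
cv2.imwrite('pics/w6c.png',im[100:340,160:480,::-1])
```

```text
[ 0.47246627 -0.41010773  0.16765164]
snap_lid wrist 0.79 [273. 158. 360. 248.] z95 0.0926 mid [ 0.4705 -0.4071  0.0906] circ [ 0.4702 -0.4075] 0.0624
snap_lid scene 0.85 [225. 210. 261. 239.] z95 0.0241 mid [ 0.3975 -0.1822  0.0221] circ [ 0.3982 -0.1813] 0.0806
snap_lid scene 0.73 [297. 242. 328. 273.] z95 0.096 mid [ 0.4707 -0.4093  0.0935] circ [ 0.4712 -0.4089] 0.0628
snap_lid scene 0.47 [318. 186. 337. 195.] z95 0.0236 mid [ 0.6264 -0.1714  0.021 ] circ [ 0.6264 -0.1736] 0.0407
plane [-0.0046  0.0175  0.0907] 4428
tool delta [0.001  0.0006 0.0645] yaw of y -0.22 tilt [-0.0013  0.0012 -1.    ]
```

View pics/w6c.png

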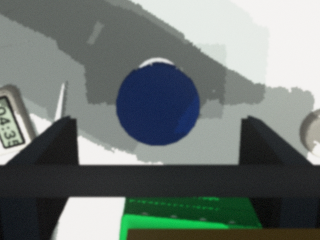

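The lid sits level and centred on the rim at crop (157,103), with its pad at about 95 mm. I close the fingers above it and re-measure.

Request:
hand_motion --pt "0 0.016 0 0.48 0 0 0" --pt "0 0 0 0.16 0 0 0" --pt "0 0 0 0 0 0 0" --pt "0 0 0 0 0 0 0" --pt "0 0 0 0 0 0 0"

```text
time_s: 16.4
tool_pos: [0.4723, -0.4088, 0.1264]
tool_rot: [0.001, 0.78, 0.625, 0.0]
wrist_force: [0.1, 0.2, 0.2]
finger_gap: 0.0378
grasp_force: 0.0
```

Request:
hand_motion --pt "0 0 0 0 0 0 0" --pt "0 0 0 0 0 0 0"

```text
time_s: 16.65
tool_pos: [0.472, -0.4085, 0.1259]
tool_rot: [0.0, 0.78, 0.625, 0.0]
wrist_force: [-0.3, -0.1, 0.4]
finger_gap: 0.0181
grasp_force: 0.0
```

Run:
```python
from h import *
p,R,s=pose();print(p)
seek('snap_lid','wrist');im,d=seek('snap_lid','scene')
delta([.4715,-.408,.1])
```

```text
[ 0.47203141 -0.40852949  0.125915  ]
snap_lid wrist 0.58 [266. 172. 369. 268.] z95 0.095 mid [ 0.4723 -0.4053  0.093 ] circ [ 0.4718 -0.4065] 0.0615
snap_lid scene 0.84 [224. 212. 261. 239.] z95 0.0241 mid [ 0.3975 -0.1815  0.0221] circ [ 0.3975 -0.1812] 0.0807
snap_lid scene 0.82 [294. 245. 326. 272.] z95 0.0962 mid [ 0.47   -0.4105  0.094 ] circ [ 0.4696 -0.4098] 0.0622
snap_lid scene 0.52 [326. 174. 332. 197.] z95 0.024 mid [ 0.6579 -0.1309  0.0221] circ [ 0.6579 -0.132 ] 0.0143
tool delta [ 0.0004 -0.0006  0.0257] yaw of y -0.22 tilt [ 0. -0. -1.]
```

Request:
hand_motion --pt "0 0 0 0.192 0 0 0" --pt "0 0 0 0.16 0 0 0" --pt "0 0 0 0.032 0 0 0" --pt "0 0 0 0 0 0 0"

```text
time_s: 17.35
tool_pos: [0.4719, -0.4084, 0.1014]
tool_rot: [-0.0, 0.78, 0.625, -0.0]
wrist_force: [-0.1, -0.9, 0.5]
finger_gap: 0.0006
grasp_force: 0.0
```

Request:
hand_motion --pt "0 0 0 0.032 0 0 0" --pt "0 0 0 0.032 0 0 0" --pt "0 0 0 0 0 0 0"

```text
time_s: 17.73
tool_pos: [0.4721, -0.4085, 0.0978]
tool_rot: [0.0, 0.78, 0.625, 0.0]
wrist_force: [-0.5, 0.0, 1.1]
finger_gap: 0.0003
grasp_force: 0.5
```

Request:
hand_motion --pt "0 0 0 0.016 0 0 0" --pt "0 0 0 0 0 0 0"

```text
time_s: 17.98
tool_pos: [0.4724, -0.4088, 0.0973]
tool_rot: [0.001, 0.78, 0.625, 0.0]
wrist_force: [0.2, 0.4, 6.0]
finger_gap: 0.0009
grasp_force: 3.0
```

Request:
hand_motion --pt "0 0 0 0.016 0 0 0" --pt "0 0 0 0 0 0 0"

```text
time_s: 18.23
tool_pos: [0.4727, -0.4092, 0.0966]
tool_rot: [0.001, 0.78, 0.625, 0.0]
wrist_force: [1.2, -0.2, 7.9]
finger_gap: 0.0006
grasp_force: 3.7
```

Request:
hand_motion --pt "0 0 0 0.016 0 0 0" --pt "0 0 0 0 0 0 0"

```text
time_s: 18.48
tool_pos: [0.4722, -0.4085, 0.0949]
tool_rot: [0.0, 0.78, 0.625, 0.0]
wrist_force: [-0.1, 1.7, 3.5]
finger_gap: 0.0008
grasp_force: 1.8
```

Request:
hand_motion --pt "0 0 0 0.016 0 0 0" --pt "0 0 0 0 0 0 0"

```text
time_s: 18.73
tool_pos: [0.4717, -0.4082, 0.0932]
tool_rot: [-0.0, 0.78, 0.625, -0.0]
wrist_force: [-0.3, -0.5, -0.6]
finger_gap: 0.0004
grasp_force: 0.0
```

Request:
hand_motion --pt "0 0 0 0.016 0 0 0" --pt "0 0 0 0 0 0 0"

```text
time_s: 18.98
tool_pos: [0.4718, -0.4084, 0.0924]
tool_rot: [-0.0, 0.78, 0.625, -0.0]
wrist_force: [0.5, -0.3, -1.0]
finger_gap: 0.0002
grasp_force: 0.0
```

Careful with the scale: shifts go in shares of 62.5 mm. That gives: 0.001 m is 0.016.

Request:
hand_motion --pt "0 0 0 0.016 0 0 0" --pt "0 0 0 0 0 0 0"

```text
time_s: 19.23
tool_pos: [0.4722, -0.4086, 0.092]
tool_rot: [0.0, 0.78, 0.625, 0.0]
wrist_force: [-1.5, 1.7, 5.9]
finger_gap: 0.0001
grasp_force: 2.8
```

Request:
hand_motion --pt "0 0 0 0.016 0 0 0" --pt "0 0 0 0 0 0 0"

```text
time_s: 19.48
tool_pos: [0.4726, -0.4091, 0.0919]
tool_rot: [0.001, 0.78, 0.625, 0.0]
wrist_force: [-1.8, 3.4, 14.8]
finger_gap: 0.0006
grasp_force: 7.6
```

Request:
hand_motion --pt "0 0 0 0.016 0 0 0" --pt "0 0 0 0 0 0 0"

```text
time_s: 19.73
tool_pos: [0.4731, -0.4095, 0.0919]
tool_rot: [0.001, 0.78, 0.625, 0.0]
wrist_force: [-3.3, 3.3, 25.2]
finger_gap: 0.0004
grasp_force: 12.7
```

Request:
hand_motion --pt "0 0 0 0.0064 0 0 0" --pt "0 0 0 0 0 0 0" --pt "0 0 0 0 0 0 0"

```text
time_s: 20.1
tool_pos: [0.4733, -0.4096, 0.0918]
tool_rot: [0.002, 0.78, 0.625, 0.0]
wrist_force: [-5.1, 4.1, 30.6]
finger_gap: 0.0001
grasp_force: 14.7
```

Run:
```python
from h import *
im,d=seek('snap_lid','scene');seek('closed_cup_1','scene')
w=world('scene',d,d>0);w=w[(np.hypot(w[:,0]-.471,w[:,1]+.409)<.030)&(w[:,2]>.075)&(w[:,2]<.1)&(np.hypot(w[:,0]-.472,w[:,1]+.4085)>.02)]
for k in range(-3,3):
    a=np.arctan2(w[:,1]+.409,w[:,0]-.471);q=w[(a>=k*np.pi/3)&(a<(k+1)*np.pi/3)]
    print(k,len(q),np.percentile(q[:,2],90).round(4) if len(q) else '')
print(readout.read_state()['wrist_force'])
cv2.imwrite('pics/s7.png',cv2.resize(im[180:310,240:400],(640,520),interpolation=cv2.INTER_CUBIC)[:,:,::-1])
```

```text
snap_lid scene 0.83 [226. 213. 258. 242.] z95 0.0241 mid [ 0.3975 -0.1823  0.0219] circ [ 0.3976 -0.1816] 0.0799
snap_lid scene 0.58 [297. 246. 327. 274.] z95 0.0903 mid [ 0.471  -0.4102  0.0887] circ [ 0.4716 -0.4091] 0.0616
closed_cup_1 scene 0.89 [365. 166. 391. 210.] z95 0.0905 mid [ 0.7226 -0.2546  0.0885] circ [ 0.7227 -0.255 ] 0.0601
-3 117 0.0896
-2 106 0.0895
-1 56 0.0892
0 21 0.09
1 24 0.0898
2 58 0.0904
[-4.28790725  4.414488   29.00915711]
```

View pics/s7.png

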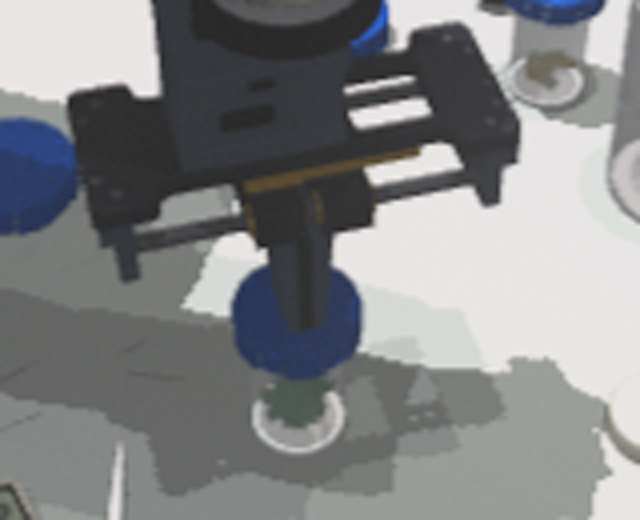

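The lid at (297,320) is flush, with its top at 89–90 mm all round. The cup stands upright with the fingers bearing down at about 30 N.

```bash
python3 -c "
from rig import order; print(order.finish_job())"
```

```text
the job is handed in; nothing more can be done
None
```

The open cup is closed: the smallest blue lid clicked home, its top flush at 89–90 mm all round, and the job was handed in after about 20 s with the fingers pressing down at about 30 N; I sent the arm nowhere near the closed cups.

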